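# Put the rinsed bottle back in the caddy row and snap its cap on

## Task

Stand the open amber bottle gently in the one free place of the wooden bottle caddy, between its capped neighbours, and let go of it. Then fetch the loose blue snap cap, press it straight down onto that bottle until it clicks and sits fully home, and keep pressing it down firmly after the click: finish while you are still holding the push, do not let go of the cap. Leave the other bottles and the things on the counter where they are.

Things in the scene. Friction and masses are not known exactly. Their poses are not given: they have to be found in the camera images.
- bottle: open amber glass bottle with a white paper band, 0.22 to 0.37 kg, 150 mm high, upright on the counter at the left or the right; origin at the centre of its underside, z up its axis. Body 62 mm across up to 62 mm height, then a shoulder; straight neck 37 mm across from 94 to 137 mm height (grip it there from above); bead 43 mm across at 142 mm
- bottle_rim (a point): centre of the open bottle's mouth, 150 mm above its underside; z is the bottle's axis. The rim is 36 mm across; from it a cone widens down to the bead (43 mm across, 7 mm below the rim)
- cap: loose blue plastic snap cap, 30 g, lying open side down on the counter near the robot: 51 mm across, 22 mm high, top 3 mm thick, hollow 48 mm across and 19 mm deep; origin at the centre of its lower edge, z up through its top; any turn about z fits. Grip it by its sides from above
- cap_catches (a point): centre of the cap's ring of four inner sprung catches, 5 mm above its lower edge. They touch the bottle's cone when the cap's lower edge is 144 mm above the bottle's underside and resist more and more, up to 7 to 15 N near 140 mm; then they snap over (sometimes two by two) and the force drops to nothing: the click
- cap_top (a point): centre of the cap's flat top, 22 mm above its lower edge. After the click the cap goes on down until its top rests on the rim, lower edge 131 mm above the bottle's underside, and resists like a rigid stop; a push of 5 N or more there is firm, 10 to 20 N is usual. Push it down while gripping its sides, or with shut fingers on its top
- caddy: wooden bottle caddy, fixed: one row of four square places, 318 mm long (along y), 84 mm wide (along x); origin at the centre of its underside, z up. Floor 10 mm thick, sides and partitions 45 mm high and 6 mm thick, end boards 65 mm high. Places are 72 mm square inside, centres at y = -117, -39, +39 (the free one) and +117 mm, x = 0
- free_place (a point): centre of the floor of the caddy's free place, 10 mm above the counter; x across the row, y along the row. Capped bottles stand on both sides, so grip across the row (fingers apart along x)
- capped_a: identical bottle already closed with its blue cap, a bystander standing in the caddy, 153 mm high, body 62 mm across, cap 51 mm across; origin at the centre of its underside, z up its axis
- capped_b: identical bottle already closed with its blue cap, a bystander standing in the caddy, 153 mm high, body 62 mm across, cap 51 mm across; origin at the centre of its underside, z up its axis
- capped_c: identical bottle already closed with its blue cap, a bystander standing in the caddy, 153 mm high, body 62 mm across, cap 51 mm across; origin at the centre of its underside, z up its axis
- tumbler: yellow plastic tumbler, 72 mm across and 115 mm high, upright on the counter on the side where the open bottle is not; origin at the centre of its underside; a bystander
- mug: blue ceramic mug, 82 mm across, 92 mm high, right of the caddy; origin at the centre of its underside; a bystander
- jam_jar: glass jar with a red lid, 70 mm across, 95 mm high, left of the caddy; origin at the centre of its underside; a bystander
Mind the look-alikes: they are no part of the job. There is more than one size of the cap; the one meant has the size given above.

How it is judged:
By the outcome, as a careful person would: the job done as asked, in the order asked, and still so for the second after the job is handed in, while the arm keeps its last pose, push and grip.
It also fails if it takes over 58 s, if anything falls off the work surface, if the arm or the gripper's body presses on something with over 40 N, if the wrist force passes 120 N, or if a joint passes its speed limit or range.

## Robot

A 6-joint arm with a two-finger parallel gripper is mounted at the origin on the work surface. World frame = base frame: x ahead of the robot, y to its left, z up, the work surface at z = 0. Lengths are in m, angles in rad, forces in N, time in s.
With the tool pointing down it reaches from about 0.35 to 0.775 m from the base axis. Payload 5.5 kg.
Tool frame: the origin (TCP) lies on the centre line of the jaws, within the pads' length; the fingertips stand 11 mm ahead of it and the grasp point (between the pads) lies 8 mm behind it (env.tip_reach is the distance from the TCP to the fingertips, in m); z points along the fingers, x is the direction in which the jaws open and shut, and the axes are right-handed (so a half turn about z gives the same grasp; the last joint's range is limited). The gripper opens to 85 mm and grips with 20 to 120 N. Pads are 22 mm wide; open, the fingers measure 114 mm over their backs; the gripper's body (76 mm by 85 mm) begins 54 mm behind the grasp point. The pads swing forward as they close: fully open they stand 13 mm farther back than shut.
Start: joints at [1.078, 0.313, 0.046, 1.304, 0, 1.431], TCP at [0.199, 0.54, 0.242] pointing down, gripper open.
Joint ranges: [-2.76, 2.76], [-0.86, 1.69], [-1.03, 1.26], [-2.2, 2.34], [-1.47, 1.5], [-3.14, 3.14]. Speed limits (rad/s): [2.57, 2.57, 3.14, 3.14, 3.14, 3.14].

## Interface

Orientations are given as a unit quaternion [w, x, y, z].
In Python, from workcell import env gives the robot as it stands.
- The arm moves only by the tool carry_out, never from a script. Its argument "moves" is one flat list of numbers, 7 for each row, row after row: the gripper command: -1 is shut, 1 is fully open, values between are in proportion, then the shift along the tool's x, y, z in m, then the turn, a rotation vector about the tool's x, y, z in degrees. A call has exactly 5 rows; each row shifts and turns the pose as measured when the row begins, along the tool's axes as they then stand; what a row does not reach is not made up. A row lasts 1/8 s, in which the tool goes at most 62.5 mm and 10.7 degrees, less where a joint would pass 70% of its speed; a pose out of reach is approached as far as the arm can. A call is refused whole if a number of a shift passes 0.0625 or a number of a turn 10.7, either way. A call with a gripper value outside its range is refused whole. The fingers move at their own pace and stop on an object; "squeeze" is the grip in N (left out, the last holds). Time passes only in rows, so rows that do not move let the fingers close, or fill a call up. It gives the time, the measured TCP pose, the force and the opening at its end, in the units of the state.
- env.get_state(): the state, without advancing time (a new reading comes with each control period).
- env.read_camera(name): name is "scene" or "top" or "wrist"; returns the picture (480x640x3 uint8, red, green, blue); there is no depth.
- env.calibration(name): a dict with "camera_matrix" (3x3 intrinsics, pixels), "rvec" (rotation vector, rad) and "tvec" (3), from world to camera coordinates, as OpenCV has them; the wrist camera has in their place "hand_eye" (4x4, takes a point from camera to tool coordinates, whose origin is the TCP and whose axes are the tool frame's). Camera axes: x right, y down, z forward; pixel columns grow to the right and rows downward; lengths in m; the calibration is good to about 2 mm. A picture is of the moment at which its call begins: read the wrist's pose just before it. calibration takes no time and is no camera call.
- env.hand_in(): hands the job in, once; it reports no verdict.
The state is a dict: "clock": time; "joint_pos": joint angles; "qvel": joint speeds; "tau": joint torques, N m; "tcp_pos": TCP position; "orientation": TCP orientation; "wrist_force": force on the tool from outside, world axes, zero at the start; "ft_torque": the same for the moment, N m; "finger_gap": finger opening in m.
Only numpy, scipy, OpenCV 4.12 (cv2) and the standard library are available. Lean on these libraries where they do the work, as an engineer would, in place of code of your own. Each camera call takes 0.05 s, during which the arm holds its last target. There are 200 camera calls.

## Working session

There is one attempt and no reset: what is moved stays moved. The work goes in short steps, Python scripts to look and compute and a tool call to move; the robot and the scene stay as the last step left them, time stands still between calls to the robot, and variables do not carry over. Pictures are saved under pics/ and viewed, about 8 in all and at most 12, crops included, and the job is handed in when it is done.

Besides the shell and the picture viewer there is one more tool, called after "Emit:" as a command line: name --argument value ..., lists and objects as JSON in quotes. carry_out: Moves the arm, as the interface text tells. Its arguments: {"type":"object","properties":{"moves":{"type":"array"},"squeeze":{"type":"number"}},"required":["moves"]}

```bash
ls; mkdir -p pics; python3 - <<'E'
from workcell import env
import cv2
for n in("scene","top"):
    cv2.imwrite(f"pics/{n}0.png",env.read_camera(n)[:,:,::-1])
    print(n,env.calibration(n))
print(env.calibration("wrist"));print(env.get_state(),env.tip_reach)
E
```

```text
pics
scene {'camera_matrix': array([[552.96152872,   0.        , 314.51645452],
       [  0.        , 552.96152872, 250.31157433],
       [  0.        ,   0.        ,   1.        ]]), 'rvec': array([ 1.62966671,  2.05528513, -0.71200986]), 'tvec': array([ 0.10563168, -0.33841613,  1.53896065])}
top {'camera_matrix': array([[435.4894794 ,   0.        , 318.39058402],
       [  0.        , 435.4894794 , 237.1840134 ],
       [  0.        ,   0.        ,   1.        ]]), 'rvec': array([ 2.16311085, -2.04184354,  0.21350672]), 'tvec': array([-0.00574287,  0.55642102,  0.84990571])}
{'camera_matrix': array([[337.19754854,   0.        , 316.15936495],
       [  0.        , 337.19754854, 245.043347  ],
       [  0.        ,   0.        ,   1.        ]]), 'hand_eye': array([[ 9.99999981e-01, -1.71170004e-04,  9.66701180e-05,
        -6.18470423e-04],
       [ 1.33489558e-04,  9.52267302e-01,  3.05265405e-01,
        -7.83133589e-02],
       [-1.44308073e-04, -3.05265387e-01,  9.52267306e-01,
        -1.30953132e-01],
       [ 0.00000000e+00,  0.00000000e+00,  0.00000000e+00,
         1.00000000e+00]])}
{'clock': 0.1, 'joint_pos': array([1.07837476e+00, 3.13930603e-01, 4.50913863e-02, 1.30362119e+00,
       2.05221820e-05, 1.43119472e+00]), 'qvel': array([-0.00115112, -0.00148678,  0.00349469, -0.00031645, -0.00026778,
       -0.00061637]), 'tau': array([ 2.12931620e-03, -4.81728137e+01,  2.99242312e+01,  1.26943958e-02,
       -1.56245114e-04, -3.17110118e-05]), 'tcp_pos': array([0.19848   , 0.53918276, 0.24149453]), 'orientation': array([ 3.67212876e-04,  8.20226956e-01,  5.72037629e-01, -7.46692581e-04]), 'wrist_force': array([ 0.53950899,  0.32393351, -0.39588108]), 'ft_torque': array([ 0.00636704,  0.01172809, -0.02988263]), 'finger_gap': 0.08535952710899085} 0.011
```

View pics/scene0.png

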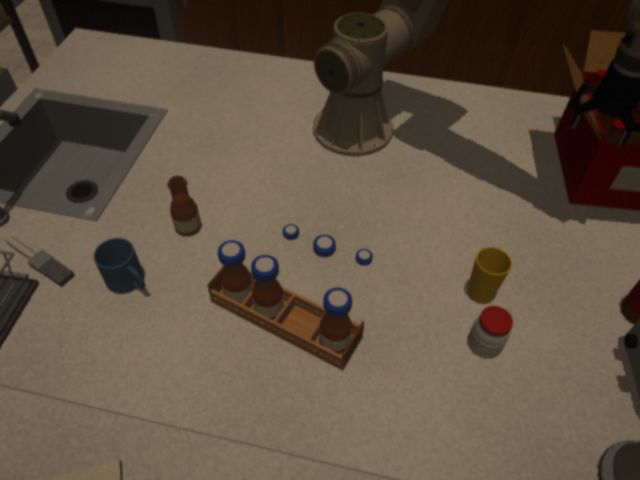

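View pics/top0.png

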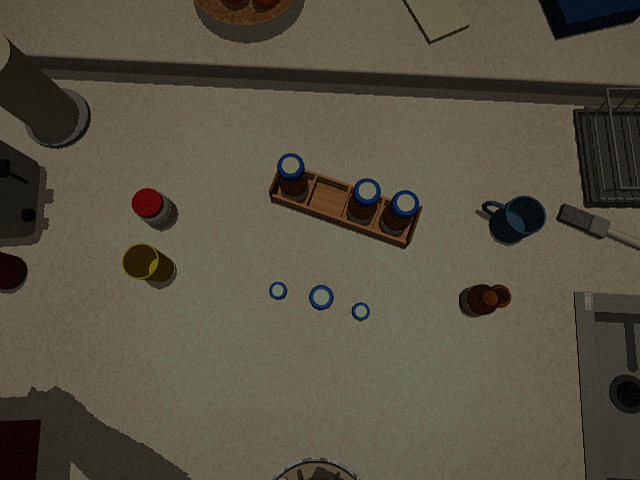

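The top view shows the caddy near (345,205) with its free place near (330,195). The open bottle is at (485,298), on the right, and the loose caps are at (278,290), (321,297) and (361,311), with the middle one larger. I'll enlarge these.

```bash
cat > h.py <<'E'
import numpy as np,cv2
from scipy.spatial.transform import Rotation as R
from workcell import env
def rq(q): return R.from_quat(q,scalar_first=True)
def ray(name,uv,st=None):
    c=env.calibration(name);K=c["camera_matrix"]
    d=np.linalg.solve(K,[uv[0],uv[1],1.])
    if name=="wrist":
        st=st or env.get_state();T=c["hand_eye"];Rt=rq(st["orientation"]).as_matrix()
        return Rt@T[:3,3]+st["tcp_pos"],Rt@T[:3,:3]@d
    Rm=cv2.Rodrigues(c["rvec"])[0]
    return -Rm.T@c["tvec"],Rm.T@d
def at(name,uv,z,st=None):
    o,d=ray(name,uv,st);return o+d*(z-o[2])/d[2]
def proj(name,p,st=None):
    c=env.calibration(name);p=np.asarray(p,float)
    if name=="wrist":
        st=st or env.get_state();Rt=rq(st["orientation"]).as_matrix();T=c["hand_eye"]
        pc=(( p-st["tcp_pos"])@Rt-T[:3,3])@T[:3,:3]
        u=pc@c["camera_matrix"].T;return u[...,:2]/u[...,2:]
    return cv2.projectPoints(p.reshape(-1,3),c["rvec"],c["tvec"],c["camera_matrix"],None)[0][:,0]
def todelta(dw,st=None):
    st=st or env.get_state();return rq(st["orientation"]).inv().apply(dw)
E
python3 - <<'E'
from h import *
t=cv2.imread("pics/top0.png")
def crop(x,y,w,h,s): return cv2.resize(t[y:y+h,x:x+w],None,fx=s,fy=s,interpolation=cv2.INTER_CUBIC)
a=crop(265,145,160,110,5); b=crop(265,275,110,50,5);c=crop(455,275,60,50,5)[:, :250]
im=np.vstack([a[:550],np.zeros((0,800,3),np.uint8)])
im=np.clip(im*1.6,0,255).astype(np.uint8)
cv2.imwrite("pics/c1.png",im)
cv2.imwrite("pics/c2.png",np.clip(np.hstack([b,c])*1.6,0,255).astype(np.uint8))
# blue caps blobs
hsv=cv2.cvtColor(t,cv2.COLOR_BGR2HSV)
m=((hsv[...,0]>100)&(hsv[...,0]<130)&(hsv[...,1]>120)&(hsv[...,2]>50)).astype(np.uint8)
m[:140]=0;m[330:]=0
n,l,s,ce=cv2.connectedComponentsWithStats(m)
for i in range(1,n):
    if s[i,4]>40: print(s[i],((s[i,0]+(s[i,2]-1)/2),s[i,1]+(s[i,3]-1)/2),s[i,2]*.85/435)
E
```

```text
[277 154  26  24 222] (np.float64(289.5), np.float64(165.5)) 0.05080459770114942
[354 179  26  25 234] (np.float64(366.5), np.float64(191.0)) 0.05080459770114942
[393 191  26  24 232] (np.float64(405.5), np.float64(202.5)) 0.05080459770114942
[269 282  17  17 103] (np.float64(277.0), np.float64(290.0)) 0.0332183908045977
[310 285  23  24 201] (np.float64(321.0), np.float64(296.5)) 0.04494252873563218
[353 303  17  17 105] (np.float64(361.0), np.float64(311.0)) 0.0332183908045977
```

View pics/c1.png

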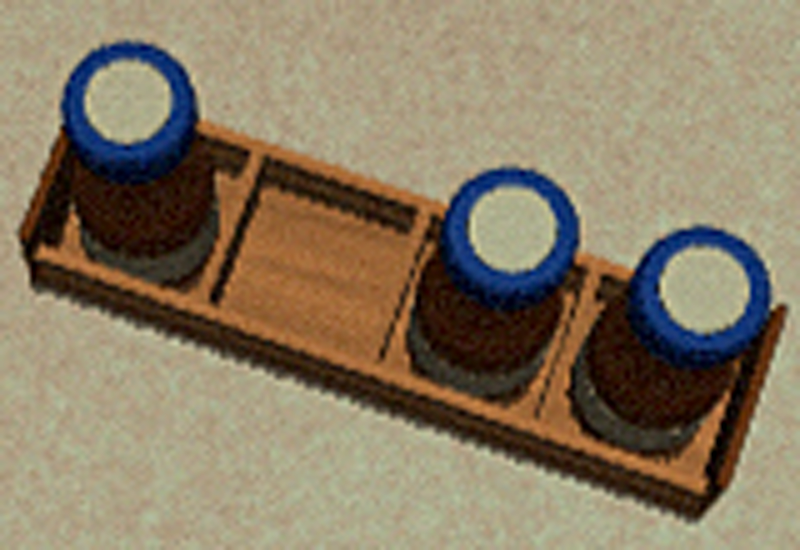

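View pics/c2.png

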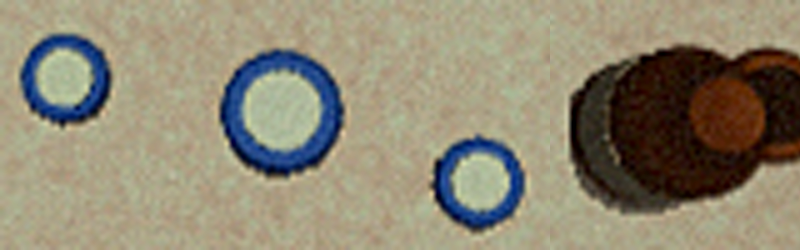

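The middle cap measures about 51 mm and the outer two about 35 mm, so the middle one is the right cap. The bottle's mouth is near (501,296).

```bash
python3 - <<'E'
from h import *
np.set_printoptions(precision=4,suppress=True)
f=lambda x,y:(265+x/5,145+y/5)
print("cam",ray("top",(0,0))[0],ray("scene",(0,0))[0])
for p in[(129,102),(513,230),(706,290)]: print("captop",at("top",f(*p),.163))
print("cap",at("top",(321.2,297.3),.022), at("scene",(324.5,243),.022))
print("bottle mouth",at("top",(500.5,296),.15),at("scene",(178,183),.15),"base",at("scene",(187,229),0))
# bottom floor corners of free place
for p in[(258,155),(212,305),(428,215),(385,362)]: print("part",at("top",f(*p),.045))
for p in[(35,290),(697,520)]: print("bottom corner",at("top",f(*p),0))
E
```

```text
cam [0.3631 0.0102 0.9487] [1.2211 0.1619 0.9883]
captop [0.6709 0.0854 0.163 ]
captop [ 0.6279 -0.0631  0.163 ]
captop [ 0.6084 -0.1362  0.163 ]
cap [0.4345 0.0135 0.022 ] [0.4385 0.0155 0.022 ]
bottle mouth [ 0.4458 -0.3124  0.15  ] [ 0.4525 -0.3063  0.15  ] base [ 0.4543 -0.3121  0.    ]
part [0.6957 0.0385 0.045 ]
part [0.6264 0.0543 0.045 ]
part [ 0.6724 -0.037   0.045 ]
part [ 0.6053 -0.0214  0.045 ]
bottom corner [0.642  0.1372 0.    ]
bottom corner [ 0.5529 -0.1643  0.    ]
```

```bash
cat >> h.py <<'E'
def yaw(st): 
    x=rq(st["orientation"]).as_matrix()[:,0];return np.degrees(np.arctan2(x[1],x[0]))
def plan(target,yw,n,st=None,tilt=True):
    st=st or env.get_state();p=np.array(st["tcp_pos"]);Q=rq(st["orientation"])
    Qt=R.from_euler('z',yw,degrees=True)*R.from_euler('x',180,degrees=True)
    for i in range(n):
        s=Q.inv().apply((np.array(target)-p)/(n-i))
        rv=(Q.inv()*Qt).as_rotvec(degrees=True)/(n-i)
        print(np.round(s,4).tolist(),np.round(rv,1).tolist())
        p=p+Q.apply(s);Q=Q*R.from_rotvec(rv,degrees=True)
def show():
    st=env.get_state();print("t",st["clock"],"p",st["tcp_pos"].round(4),"yaw",yaw(st).round(2),"zaxis",rq(st["orientation"]).as_matrix()[:,2].round(4),"F",st["wrist_force"].round(2),"gap",round(st["finger_gap"],4))
E
python3 - <<'E'
from h import *
plan((.43,.2,.26),20,8)
E
```

```text
[-0.0298, 0.0418, -0.0023] [0.0, 0.0, 6.2]
[-0.0251, 0.0448, -0.0023] [0.0, 0.0, 6.2]
[-0.0201, 0.0472, -0.0023] [0.0, 0.0, 6.2]
[-0.0148, 0.0491, -0.0023] [0.0, 0.0, 6.2]
[-0.0094, 0.0505, -0.0023] [0.0, 0.0, 6.2]
[-0.0039, 0.0512, -0.0023] [0.0, 0.0, 6.2]
[0.0017, 0.0513, -0.0023] [0.0, 0.0, 6.2]
[0.0072, 0.0508, -0.0023] [0.0, 0.0, 6.2]
```

Emit:
carry_out --moves '[1,-0.03,0.042,-0.002,0,0,8,1,-0.025,0.045,-0.002,0,0,8,1,-0.019,0.048,-0.002,0,0,8,1,-0.012,0.05,-0.002,0,0,8,1,-0.005,0.051,-0.002,0,0,8]' --squeeze 40

```text
clock: 0.72
tcp_pos: [0.3373, 0.318, 0.2489]
orientation: [0.002, 0.968, 0.25, -0.002]
wrist_force: [0.4, -0.2, -0.2]
finger_gap: 0.0856
```

```bash
python3 - <<'E'
from h import *
show();plan((.45,-.309,.26),-16,10)
E
```

```text
t 0.725 p [0.3373 0.318  0.2489] yaw 28.96 zaxis [-0.0032 -0.0043 -1.    ] F [ 0.45 -0.16 -0.22] gap 0.0856
[-0.0205, 0.0603, -0.0009] [0.0, 0.0, 4.5]
[-0.0157, 0.0617, -0.0009] [0.0, 0.0, 4.5]
[-0.0108, 0.0628, -0.0009] [0.0, 0.0, 4.5]
[-0.0059, 0.0634, -0.001] [0.0, 0.0, 4.5]
[-0.0009, 0.0637, -0.001] [0.0, 0.0, 4.5]
[0.0041, 0.0636, -0.001] [0.0, 0.0, 4.5]
[0.0091, 0.063, -0.001] [0.0, 0.0, 4.5]
[0.014, 0.0621, -0.0011] [0.0, 0.0, 4.5]
[0.0188, 0.0609, -0.0011] [0.0, 0.0, 4.5]
[0.0235, 0.0592, -0.0011] [0.0, 0.0, 4.5]
```

Emit:
carry_out --moves '[1,-0.026,0.056,0,0,0,4.5,1,-0.02,0.058,0,0,0,4.5,1,-0.015,0.06,0,0,0,4.5,1,-0.008,0.061,0,0,0,4.5,1,-0.002,0.062,0,0,0,4.5]'

```text
clock: 1.35
tcp_pos: [0.3708, 0.0072, 0.2493]
orientation: [0.002, 0.999, 0.051, -0.001]
wrist_force: [1.9, -0.4, -0.0]
finger_gap: 0.0854
```

```bash
python3 - <<'E'
from h import *
show();plan((.45,-.309,.26),-16,6)
E
```

```text
t 1.35 p [0.3708 0.0072 0.2493] yaw 5.79 zaxis [-0.0015 -0.0047 -1.    ] F [ 1.89 -0.44 -0.01] gap 0.0854
[0.0078, 0.0538, -0.0016] [0.0, 0.0, 3.6]
[0.0112, 0.0532, -0.0016] [0.0, 0.0, 3.6]
[0.0145, 0.0523, -0.0016] [0.0, 0.0, 3.6]
[0.0178, 0.0513, -0.0017] [0.0, 0.0, 3.6]
[0.021, 0.0501, -0.0017] [0.0, 0.0, 3.6]
[0.0242, 0.0486, -0.0018] [0.0, 0.0, 3.6]
```

Emit:
carry_out --moves '[1,0.008,0.06,-0.002,0,0,4,1,0.012,0.06,-0.002,0,0,4,1,0.016,0.058,-0.002,0,0,4,1,0.021,0.056,-0.002,0,0,4,1,0.025,0.052,-0.002,0,0,4]'

```text
clock: 1.98
tcp_pos: [0.4397, -0.2937, 0.26]
orientation: [0.002, 0.991, -0.131, -0.0]
wrist_force: [0.4, 1.0, 0.6]
finger_gap: 0.085
```

Emit:
carry_out --moves '[1,0.008,0.015,-0.002,0,0,1,1,0,0,0,0,0,0,1,0,0,0,0,0,0,1,0,0,0,0,0,0,1,0,0,0,0,0,0]'

```text
clock: 2.6
tcp_pos: [0.4427, -0.3117, 0.2597]
orientation: [0.0, 0.99, -0.141, -0.002]
wrist_force: [-1.6, 0.1, 0.2]
finger_gap: 0.0855
```

```bash
python3 - <<'E'
from h import *
show()
cv2.imwrite("pics/w1.png",np.clip(env.read_camera("wrist")[:,:,::-1]*1.5,0,255).astype(np.uint8))
E
```

```text
t 2.6 p [ 0.4427 -0.3117  0.2597] yaw -16.25 zaxis [-3.7e-03 -4.0e-04 -1.0e+00] F [-1.57  0.07  0.18] gap 0.0855
```

View pics/w1.png

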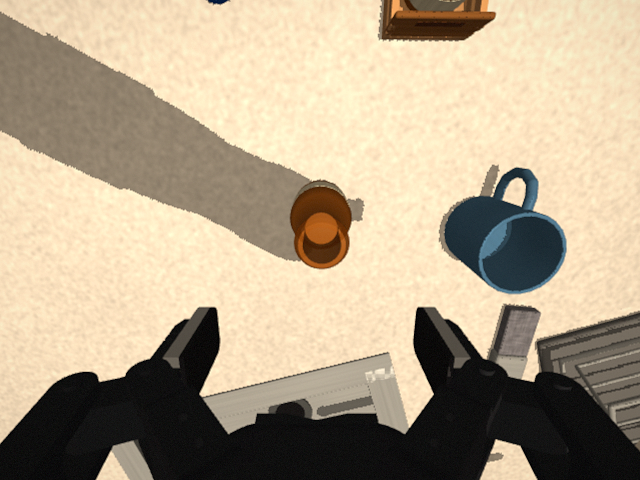

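The wrist view has the bottle mouth (bead ring) centred near (322,242), almost under the tool.

```bash
python3 - <<'E'
from h import *
m=at("wrist",(322,242.5),.144);print(m); show()
st=env.get_state()
plan((m[0],m[1],.16),-16,3)
print(proj("wrist",np.array([[m[0],m[1],0],[m[0],m[1],.05],[m[0],m[1],.15]])))
E
```

```text
[ 0.44657502 -0.31233861  0.144     ]
t 2.65 p [ 0.4427 -0.3117  0.2597] yaw -16.25 zaxis [-3.6e-03 -4.0e-04 -1.0e+00] F [ 0.39 -0.32 -0.61] gap 0.0853
[0.0014, -0.0002, 0.0332] [0.0, 0.1, -0.1]
[0.0014, -0.0002, 0.0332] [0.0, 0.1, -0.1]
[0.0013, -0.0002, 0.0332] [0.0, 0.1, -0.1]
[[320.36748752 205.77199573]
 [320.78852389 215.24440451]
 [322.10646095 244.89514137]]
```

Emit:
carry_out --moves '[1,0.004,0,0.04,0,0.2,0,1,0,0,0.04,0,0,0,1,0,0,0.04,0,0,0,1,0,0,0.03,0,0,0,1,0,0,0,0,0,0]'

```text
clock: 3.28
tcp_pos: [0.4482, -0.3114, 0.1087]
orientation: [0.002, 0.99, -0.139, 0.003]
wrist_force: [0.2, -0.4, 0.1]
finger_gap: 0.0855
```

```bash
python3 - <<'E'
from h import *
show();plan((.4466,-.3123,.107),-16,1)
E
```

```text
t 3.275 p [ 0.4482 -0.3114  0.1087] yaw -16.01 zaxis [ 0.0043 -0.0054 -1.    ] F [ 0.19 -0.45  0.13] gap 0.0855
[-0.0013, 0.0013, 0.0017] [0.2, -0.3, -0.0]
```

Emit:
carry_out --moves '[1,-0.0015,0.0013,0.0015,0.2,-0.3,0,-1,0,0,0,0,0,0,-1,0,0,0,0,0,0,-1,0,0,0,0,0,0,-1,0,0,0,0,0,0]' --squeeze 40

```text
clock: 3.9
tcp_pos: [0.4483, -0.3138, 0.1119]
orientation: [0.002, 0.99, -0.139, 0.003]
wrist_force: [-0.4, -1.0, -4.0]
finger_gap: 0.0375
```

Emit:
carry_out --moves '[-1,0,0,0,0,0,0,-1,0,0,0,0,0,0,-1,0,0,-0.01,0,0,0,-1,0,0,-0.02,0,0,0,-1,0,0,-0.03,0,0,0]'

```text
clock: 4.53
tcp_pos: [0.446, -0.3116, 0.1708]
orientation: [-0.0, 0.99, -0.139, -0.0]
wrist_force: [-0.1, -0.6, -3.6]
finger_gap: 0.0378
```

```bash
python3 - <<'E'
from h import *
show();plan((.6495,.011,.30),-16,10)
E
```

```text
t 4.525 p [ 0.446  -0.3116  0.1708] yaw -15.98 zaxis [-9.e-04  4.e-04 -1.e+00] F [-0.12 -0.62 -3.58] gap 0.0378
[0.0107, -0.0366, -0.0129] [-0.0, 0.0, 0.0]
[0.0107, -0.0366, -0.0129] [-0.0, 0.0, 0.0]
[0.0107, -0.0366, -0.0129] [-0.0, 0.0, 0.0]
[0.0107, -0.0366, -0.0129] [-0.0, 0.0, 0.0]
[0.0107, -0.0366, -0.0129] [-0.0, 0.0, 0.0]
[0.0107, -0.0366, -0.0129] [-0.0, 0.0, 0.0]
[0.0107, -0.0366, -0.0129] [-0.0, 0.0, 0.0]
[0.0107, -0.0366, -0.0129] [-0.0, 0.0, 0.0]
[0.0107, -0.0366, -0.0129] [-0.0, 0.0, 0.0]
[0.0107, -0.0366, -0.0129] [-0.0, 0.0, 0.0]
```

Emit:
carry_out --moves '[-1,0.005,-0.02,-0.03,0,0,0,-1,0.01,-0.034,-0.033,0,0,0,-1,0.011,-0.038,-0.033,0,0,0,-1,0.012,-0.04,-0.033,0,0,0,-1,0.012,-0.041,0,0,0,0]'

```text
clock: 5.15
tcp_pos: [0.5437, -0.158, 0.3087]
orientation: [0.001, 0.99, -0.143, 0.002]
wrist_force: [0.4, -0.0, -3.8]
finger_gap: 0.0385
```

```bash
python3 - <<'E'
from h import *
show();plan((.6495,.011,.30),-16,5)
E
```

```text
t 5.15 p [ 0.5437 -0.158   0.3087] yaw -16.39 zaxis [ 0.0039 -0.0021 -1.    ] F [ 0.4  -0.03 -3.82] gap 0.0385
[0.0107, -0.0384, 0.0018] [0.0, -0.0, -0.1]
[0.0108, -0.0384, 0.0018] [0.0, -0.0, -0.1]
[0.0109, -0.0384, 0.0018] [0.0, -0.0, -0.1]
[0.0109, -0.0384, 0.0018] [0.0, -0.0, -0.1]
[0.011, -0.0383, 0.0017] [0.0, -0.0, -0.1]
```

Emit:
carry_out --moves '[-1,0.011,-0.039,0,0,0,0,-1,0.011,-0.039,0,0,0,0,-1,0.011,-0.038,0,0,0,0,-1,0.01,-0.035,0,0,0,0,-1,0.006,-0.02,0,0,0,0]'

```text
clock: 5.78
tcp_pos: [0.6415, -0.0005, 0.3113]
orientation: [0.001, 0.99, -0.141, 0.003]
wrist_force: [-0.3, -0.2, -3.0]
finger_gap: 0.0381
```

Emit:
carry_out --moves '[-1,0,-0.005,0,0,0,0,-1,0,0,0,0,0,0,-1,0,0,0,0,0,0,-1,0,0,0,0,0,0,-1,0,0,0,0,0,0]'

```text
clock: 6.4
tcp_pos: [0.6417, 0.0032, 0.3116]
orientation: [0.001, 0.99, -0.142, 0.002]
wrist_force: [-0.7, -0.4, -3.3]
finger_gap: 0.0375
```

```bash
python3 - <<'E'
from h import *
show()
w=np.clip(env.read_camera("wrist")[:,:,::-1]*1.5,0,255).astype(np.uint8)
s=np.clip(env.read_camera("scene")[:,:,::-1]*1.5,0,255).astype(np.uint8)
cv2.imwrite("pics/w2.png",w);cv2.imwrite("pics/s2.png",s)
cv2.imwrite("pics/m2.png",np.hstack([cv2.resize(w,(480,360))[:,:400],cv2.resize(s[160:400,180:440],(390,360),interpolation=cv2.INTER_CUBIC)]))
E
```

```text
t 6.4 p [0.6417 0.0032 0.3116] yaw -16.29 zaxis [ 0.0034 -0.0032 -1.    ] F [-0.73 -0.38 -3.27] gap 0.0375
```

View pics/w2.png

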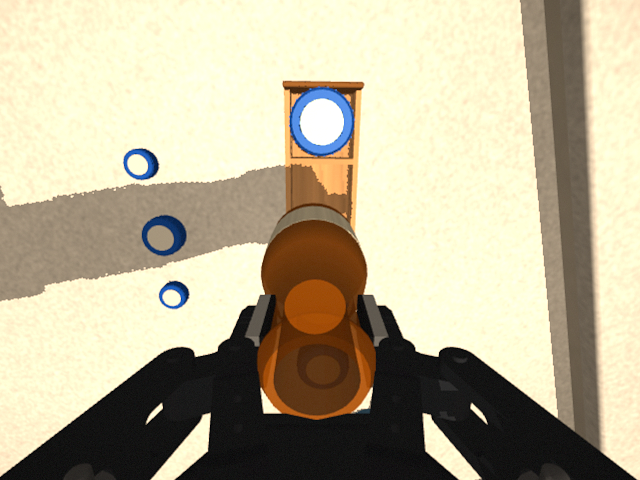

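The wrist view shows the caddy edges running vertically, so yaw is good. Neighbour A's cap is centred at (322,121), the end board corners are at (283,84) and (363,84), and the target cap is at (164,235).

```bash
python3 - <<'E'
from h import *
np.set_printoptions(precision=4,suppress=True)
show();st=env.get_state()
A=at("wrist",(322,121),.163);print("A",A)
e1=at("wrist",(283,83),.065);e2=at("wrist",(363,83.5),.065);print("ends",e1,e2,np.linalg.norm(e1-e2))
l1=at("wrist",(285.5,160),.045);l2=at("wrist",(357.5,160),.045);print("side",l1,l2,(l1+l2)/2)
l1=at("wrist",(285,200),.045);l2=at("wrist",(355.5,225),.045);print("side",l1,l2)
print("part",at("wrist",(322,157),.045))
for p in[(164,234.5),(140.5,164),(173.5,295)]:print("caps",at("wrist",p,.022))
a=np.radians(-16.2);ex=np.array([np.cos(a),np.sin(a),0]);ey=np.array([-np.sin(a),np.cos(a),0])
m=(e1+e2)/2; print("free from end",m-ey*(.159-.039),"from A",A-ey*.078, "tilt e1e2 deg",np.degrees(np.arctan2(*(e2-e1)[[1,0]])))
E
```

```text
t 6.5 p [0.6418 0.0034 0.3116] yaw -16.28 zaxis [ 0.0034 -0.0032 -1.    ] F [ 0.65  0.49 -3.93] gap 0.0381
A [0.6716 0.0875 0.163 ]
ends [0.6466 0.1368 0.065 ] [0.7247 0.1135 0.065 ] 0.08148292227963379
side [0.6237 0.0628 0.045 ] [0.7028 0.0397 0.045 ] [0.6632 0.0512 0.045 ]
side [0.6089 0.0191 0.045 ] [ 0.6817 -0.0342  0.045 ]
part [0.6647 0.0543 0.045 ]
caps [0.4417 0.0169 0.022 ]
caps [0.4512 0.1068 0.022 ]
caps [ 0.4185 -0.0664  0.022 ]
free from end [0.6522 0.0099 0.065 ] from A [0.6499 0.0126 0.163 ] tilt e1e2 deg -16.577906765452468
```

View pics/m2.png

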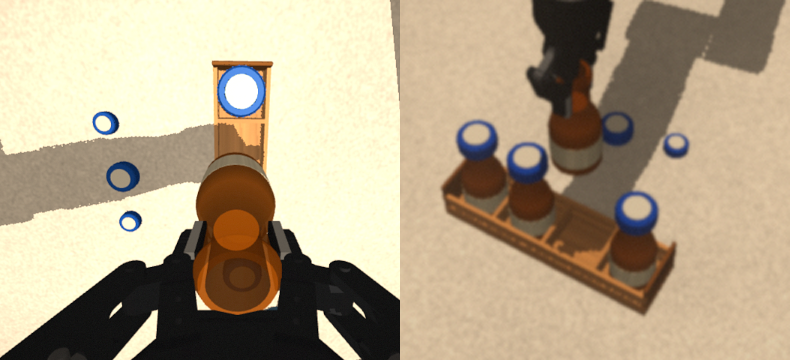

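```bash
python3 - <<'E'
from h import *
plan((.6502,.0112,.31),-16.3,1)
E
```

```text
[0.0058, -0.0099, 0.0016] [0.1, -0.2, 0.0]
```

Emit:
carry_out --moves '[-1,0.006,-0.01,0,0.2,-0.2,0,-1,0,0,0.02,0,0,0,-1,0,0,0.04,0,0,0,-1,0,0,0.04,0,0,0,-1,0,0,0.03,0,0,0]'

```text
clock: 7.12
tcp_pos: [0.6563, 0.0134, 0.1818]
orientation: [-0.002, 0.99, -0.141, 0.005]
wrist_force: [-0.4, -0.5, -3.2]
finger_gap: 0.0378
```

```bash
python3 - <<'E'
from h import *
show();plan((.6502,.0112,.16),-16.3,1)
E
```

```text
t 7.125 p [0.6563 0.0134 0.1818] yaw -16.25 zaxis [ 0.0107  0.0021 -0.9999] F [-0.37 -0.53 -3.16] gap 0.0378
[-0.0054, 0.0039, 0.0217] [-0.3, -0.6, 0.0]
```

Emit:
carry_out --moves '[-1,-0.0055,0.0035,0.012,-0.3,-0.6,0,-1,0,0,0,0,0,0,-1,0,0,0,0,0,0,-1,0,0,0,0,0,0,-1,0,0,0,0,0,0]'

```text
clock: 7.75
tcp_pos: [0.6513, 0.0123, 0.1706]
orientation: [-0.0, 0.99, -0.141, -0.0]
wrist_force: [0.9, -0.4, -2.5]
finger_gap: 0.0377
```

```bash
python3 - <<'E'
from h import *
show();plan((.6502,.0112,.16),-16.3,1)
E
```

```text
t 7.75 p [0.6513 0.0123 0.1706] yaw -16.21 zaxis [-5.e-04  3.e-04 -1.e+00] F [ 0.93 -0.35 -2.48] gap 0.0377
[-0.0007, 0.0014, 0.0106] [-0.0, 0.0, 0.1]
```

Emit:
carry_out --moves '[-1,-0.0007,0.001,0.01,0,0,0,-1,0,0,0.01,0,0,0,-1,0,0,0.01,0,0,0,-1,0,0,0.005,0,0,0,-1,0,0,0,0,0,0]'

```text
clock: 8.38
tcp_pos: [0.6499, 0.0114, 0.133]
orientation: [-0.0, 0.99, -0.141, -0.0]
wrist_force: [-0.2, -0.8, -4.3]
finger_gap: 0.0373
```

```bash
python3 - <<'E'
from h import *
show();plan((.6502,.0112,.125),-16.3,1)
w=np.clip(env.read_camera("wrist")[:,:,::-1]*1.5,0,255).astype(np.uint8)
cv2.imwrite("pics/w3.png",w)
E
```

```text
t 8.375 p [0.6499 0.0114 0.133 ] yaw -16.22 zaxis [-9.e-04  3.e-04 -1.e+00] F [-0.19 -0.84 -4.31] gap 0.0373
[0.0003, 0.0002, 0.008] [-0.0, 0.1, 0.1]
```

View pics/w3.png

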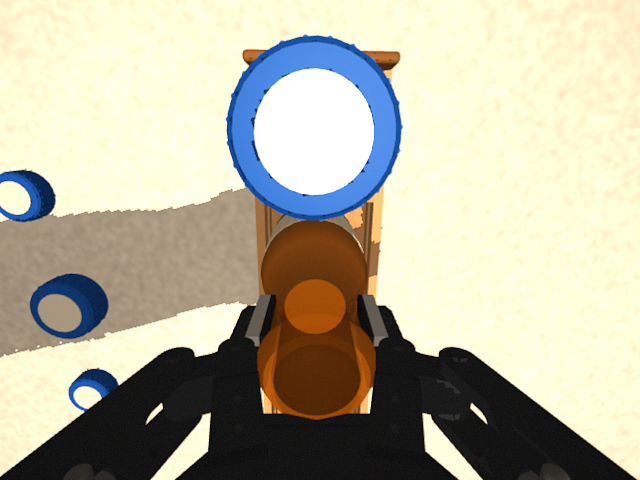

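The bottle sits centred between the caddy sides (x 258 to 380), with no contact so far. I'll lower it slowly.

Emit:
carry_out --moves '[-1,0,0,0.004,0,0,0,-1,0,0,0.003,0,0,0,-1,0,0,0.002,0,0,0,-1,0,0,0.002,0,0,0,-1,0,0,0,0,0,0]'

```text
clock: 9.05
tcp_pos: [0.6507, 0.0114, 0.1224]
orientation: [-0.0, 0.99, -0.141, 0.001]
wrist_force: [-0.1, -0.0, -3.3]
finger_gap: 0.0377
```

Emit:
carry_out --moves '[-1,0,0,0.001,0,0,0,-1,0,0,0.001,0,0,0,-1,0,0,0,0,0,0,-1,0,0,0,0,0,0,-1,0,0,0,0,0,0]'

```text
clock: 9.68
tcp_pos: [0.6512, 0.0116, 0.1221]
orientation: [-0.0, 0.99, -0.141, 0.002]
wrist_force: [0.0, 0.5, 0.2]
finger_gap: 0.0374
```

The weight is now off the wrist at TCP z 0.122, which matches the pick height plus 10 mm, so the bottle is on the floor. I'll release it and rise.

Emit:
carry_out --moves '[-0.05,0,0,0,0,0,0,0,0,0,0,0,0,0,0.3,0,0,0,0,0,0,1,0,0,0,0,0,0,1,0,0,0,0,0,0]'

```text
clock: 10.3
tcp_pos: [0.6524, 0.0113, 0.1228]
orientation: [-0.0, 0.99, -0.141, 0.003]
wrist_force: [-0.2, 0.6, -0.3]
finger_gap: 0.0854
```

```bash
python3 - <<'E'
from h import *
show();plan((.6502,.0112,.30),-16.3,4)
E
```

```text
t 10.3 p [0.6524 0.0113 0.1228] yaw -16.21 zaxis [ 5.8e-03 -3.0e-04 -1.0e+00] F [-0.21  0.62 -0.33] gap 0.0854
[-0.0003, 0.0001, -0.0443] [-0.0, -0.1, 0.0]
[-0.0003, 0.0001, -0.0443] [-0.0, -0.1, 0.0]
[-0.0004, 0.0001, -0.0443] [-0.0, -0.1, 0.0]
[-0.0004, 0.0002, -0.0443] [-0.0, -0.1, 0.0]
```

Emit:
carry_out --moves '[1,0,0,-0.03,0,0,0,1,0,0,-0.05,0,0,0,1,0,0,-0.05,0,0,0,1,0,0,-0.025,0,0,0,1,0,0,0,0,-0.2,0]'

```text
clock: 10.92
tcp_pos: [0.651, 0.0112, 0.2814]
orientation: [-0.0, 0.99, -0.141, 0.0]
wrist_force: [0.1, -1.4, -0.9]
finger_gap: 0.0857
```

Emit:
carry_out --moves '[1,0,0,0,0,0,0,1,0,0,0,0,0,0,1,0,0,0,0,0,0,1,0,0,0,0,0,0,1,0,0,0,0,0,0]'

```text
clock: 11.55
tcp_pos: [0.6492, 0.0114, 0.2756]
orientation: [-0.0, 0.99, -0.141, -0.004]
wrist_force: [-0.1, -0.0, 0.2]
finger_gap: 0.0853
```

```bash
python3 - <<'E'
from h import *
show()
w=np.clip(env.read_camera("wrist")[:,:,::-1]*1.5,0,255).astype(np.uint8)
cv2.imwrite("pics/w4.png",w)
plan((.4385,.0155,.26),-16,5)
E
```

```text
t 11.55 p [0.6492 0.0114 0.2756] yaw -16.23 zaxis [-0.0074  0.0017 -1.    ] F [-0.1  -0.05  0.18] gap 0.0853
[-0.0407, 0.011, 0.0034] [0.0, 0.1, -0.0]
[-0.0407, 0.011, 0.0034] [0.0, 0.1, -0.0]
[-0.0407, 0.0109, 0.0033] [0.0, 0.1, -0.0]
[-0.0407, 0.0109, 0.0032] [0.0, 0.1, -0.0]
[-0.0407, 0.0109, 0.0032] [0.0, 0.1, -0.0]
```

View pics/w4.png

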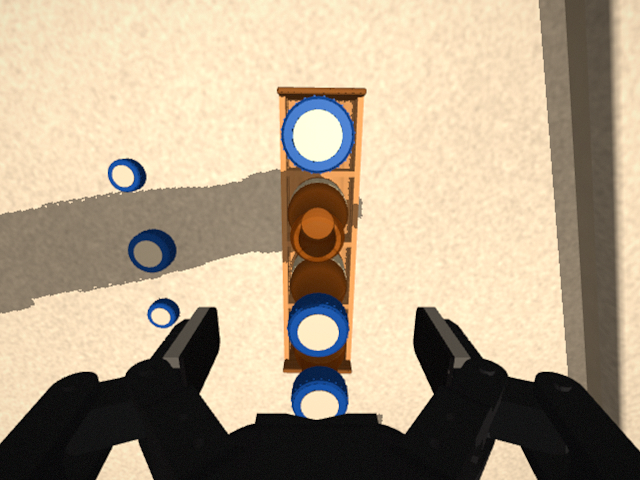

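The bottle stands upright in the free place, mouth ring centred near (317.5,237). The target cap is at (152,251).

```bash
python3 - <<'E'
from h import *
np.set_printoptions(precision=4,suppress=True)
show()
print("mouth",at("wrist",(317.5,237),.153), "A",at("wrist",(318,133.5),.163),"B",at("wrist",(318,331),.163))
print("cap",at("wrist",(152,250.5),.022-.003))
E
```

```text
t 11.6 p [0.6492 0.0114 0.2756] yaw -16.23 zaxis [-0.0075  0.0017 -1.    ] F [-0.77  0.4  -0.92] gap 0.0856
mouth [0.65   0.0142 0.153 ] A [0.6718 0.0879 0.163 ] B [ 0.6287 -0.0608  0.163 ]
cap [0.4401 0.0159 0.019 ]
```

Emit:
carry_out --moves '[1,-0.04,0.011,0.003,0,0.3,0,1,-0.041,0.011,0.003,0,0,0,1,-0.041,0.011,0.003,0,0,0,1,-0.041,0.011,0.003,0,0,0,1,-0.03,0.008,0.003,0,0,0]'

```text
clock: 12.22
tcp_pos: [0.4459, 0.0152, 0.2586]
orientation: [0.0, 0.99, -0.141, -0.001]
wrist_force: [0.3, 0.7, 0.6]
finger_gap: 0.0858
```

Emit:
carry_out --moves '[1,0,0,0,0,0,0,1,0,0,0.02,0,0,0,1,0,0,0.04,0,0,0,1,0,0,0.03,0,0,0,1,0,0,0,0,0,0]'

```text
clock: 12.85
tcp_pos: [0.4486, 0.0148, 0.1691]
orientation: [0.0, 0.99, -0.141, 0.003]
wrist_force: [-0.1, 0.2, -0.2]
finger_gap: 0.0854
```

```bash
python3 - <<'E'
from h import *
show()
w=env.read_camera("wrist")[:,:,::-1].copy()
cv2.imwrite("pics/w5.png",w)
hsv=cv2.cvtColor(w,cv2.COLOR_BGR2HSV)
m=((hsv[...,0]>100)&(hsv[...,0]<130)&(hsv[...,1]>120)&(hsv[...,2]>30)).astype(np.uint8)
n,l,s,ce=cv2.connectedComponentsWithStats(m)
for i in range(1,n):
    if s[i,4]>300: print(s[i])
E
```

```text
t 12.85 p [0.4486 0.0148 0.1691] yaw -16.25 zaxis [ 0.0064 -0.0011 -1.    ] F [-0.12  0.19 -0.2 ] gap 0.0854
[254  99  47  49 887]
[ 271  204   59   60 1503]
[283 300  39  40 708]
[624 311  16  58 631]
[611 407  29  45 683]
```

View pics/w5.png

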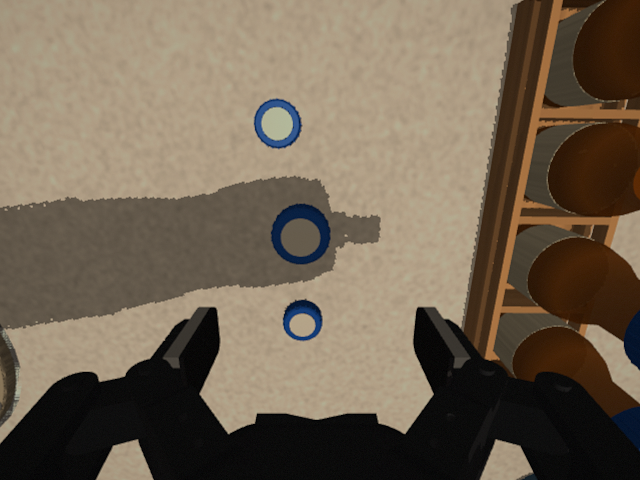

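```bash
python3 - <<'E'
from h import *
c=at("wrist",(301,238),.022);print(c,at("wrist",(300.5,234),.011));show();
plan((c[0],c[1],.06),-16.3,3)
E
```

```text
[0.43654862 0.0128935  0.022     ] [0.43589931 0.0135766  0.011     ]
t 12.9 p [0.4496 0.0147 0.1704] yaw -16.25 zaxis [ 0.0086 -0.0014 -1.    ] F [-0.12  0.2  -0.05] gap 0.0852
[-0.0043, 0.0018, 0.0368] [-0.0, -0.2, 0.0]
[-0.0042, 0.0018, 0.0368] [-0.0, -0.2, 0.0]
[-0.0041, 0.0018, 0.0368] [-0.0, -0.2, 0.0]
```

Emit:
carry_out --moves '[1,-0.0135,0.005,0.035,0,-0.5,0,1,0,0,0.035,0,0,0,1,0,0,0.03,0,0,0,1,0,0,0.01,0,0,0,1,0,0,0,0,0,0]'

```text
clock: 13.52
tcp_pos: [0.4458, 0.0121, 0.066]
orientation: [-0.0, 0.99, -0.141, 0.008]
wrist_force: [0.2, 0.2, 0.0]
finger_gap: 0.0858
```

```bash
python3 - <<'E'
from h import *
st=env.get_state();show()
w=env.read_camera("wrist")[:,:,::-1].copy()
cv2.imwrite("pics/w6.png",np.clip(w*1.5,0,255).astype(np.uint8))
plan((.4355,.0133,.013),-16.3,2)
print(proj("wrist",[[.4355,.0133,.022],[.4355,.0133,0]],st))
E
```

```text
t 13.525 p [0.4458 0.0121 0.066 ] yaw -16.24 zaxis [ 0.0161 -0.0014 -0.9999] F [0.2  0.17 0.03] gap 0.0858
[-0.0057, 0.001, 0.0266] [-0.1, -0.5, 0.0]
[-0.0055, 0.0009, 0.0267] [-0.1, -0.5, 0.0]
[[297.29623257 284.47109099]
 [298.6023478  269.98553601]]
```

View pics/w6.png

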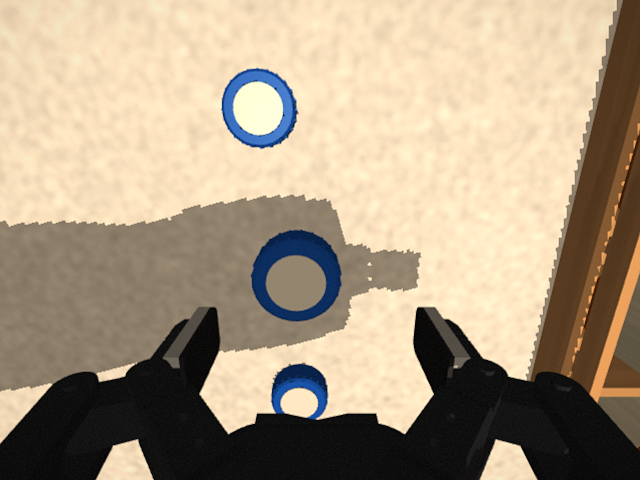

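The cap's top disc is at (296.5,282.5), within 1 mm of the prediction. I'll correct tilt and offset and let the arm settle.

Emit:
carry_out --moves '[1,-0.0112,0.0015,0.01,0,-0.9,0,1,0,0,0.005,0,0,0,1,0,0,0.003,0,0,0,1,0,0,0,0,0,0,1,0,0,0,0,0,0]'

```text
clock: 14.2
tcp_pos: [0.4366, 0.0136, 0.0497]
orientation: [-0.002, 0.99, -0.141, 0.003]
wrist_force: [-0.1, 0.3, 0.3]
finger_gap: 0.0855
```

```bash
python3 - <<'E'
from h import *
st=env.get_state();show()
plan((.4352,.0135,.013),-16.3,4)
E
```

```text
t 14.2 p [0.4366 0.0136 0.0497] yaw -16.23 zaxis [ 0.0056  0.0025 -1.    ] F [-0.09  0.26  0.32] gap 0.0855
[-0.0004, 0.0002, 0.0092] [-0.1, -0.1, 0.0]
[-0.0004, 0.0001, 0.0092] [-0.1, -0.1, 0.0]
[-0.0003, 0.0001, 0.0092] [-0.1, -0.1, 0.0]
[-0.0003, 0.0001, 0.0092] [-0.1, -0.1, 0.0]
```

Emit:
carry_out --moves '[1,-0.001,0,0.01,-0.2,-0.3,0,1,0,0,0.01,0,0,0,1,0,0,0.01,0,0,0,1,0,0,0.005,0,0,0,1,0,0,0,0,0,0]'

```text
clock: 14.82
tcp_pos: [0.4352, 0.014, 0.0117]
orientation: [-0.0, 0.99, -0.141, -0.001]
wrist_force: [-0.3, -0.6, -0.3]
finger_gap: 0.0854
```

```bash
python3 - <<'E'
from h import *
st=env.get_state();show()
plan((.4352,.0135,.013),-16.3,1)
E
```

```text
t 14.825 p [0.4352 0.014  0.0117] yaw -16.23 zaxis [-1.9e-03  6.0e-04 -1.0e+00] F [-0.3  -0.63 -0.27] gap 0.0854
[0.0001, 0.0005, -0.0013] [0.0, 0.1, 0.1]
```

Emit:
carry_out --moves '[1,0,0.0005,-0.0015,0,0.1,0,0.5,0,0,0,0,0,0,-1,0,0,0,0,0,0,-1,0,0,0,0,0,0,-1,0,0,0,0,0,0]' --squeeze 70

```text
clock: 15.45
tcp_pos: [0.4361, 0.0133, 0.0145]
orientation: [-0.0, 0.99, -0.141, 0.001]
wrist_force: [-0.4, 0.3, 0.0]
finger_gap: 0.0496
```

```bash
python3 - <<'E'
from h import *
st=env.get_state();show()
E
```

```text
t 15.45 p [0.4361 0.0133 0.0145] yaw -16.23 zaxis [ 2.4e-03 -3.0e-04 -1.0e+00] F [-0.41  0.31  0.03] gap 0.0496
```

Emit:
carry_out --moves '[-1,0,0,-0.02,0,0,0,-1,0,0,-0.05,0,0,0,-1,0,0,-0.055,0,0,0,-1,0,0,-0.055,0,0,0,-1,0.03,-0.005,-0.03,0,0,0]'

```text
clock: 16.08
tcp_pos: [0.462, 0.0104, 0.2276]
orientation: [-0.0, 0.99, -0.141, -0.003]
wrist_force: [1.3, -0.8, 0.6]
finger_gap: 0.0487
```

```bash
python3 - <<'E'
from h import *
st=env.get_state();show()
plan((.6505,.0125,.24),-16.3,5)
E
```

```text
t 16.075 p [0.462  0.0104 0.2276] yaw -16.23 zaxis [-0.006  0.001 -1.   ] F [ 1.33 -0.77  0.64] gap 0.0487
[0.0361, -0.0109, -0.0027] [0.0, 0.1, 0.0]
[0.0361, -0.0109, -0.0027] [0.0, 0.1, 0.0]
[0.0361, -0.0109, -0.0026] [0.0, 0.1, 0.0]
[0.0361, -0.011, -0.0026] [0.0, 0.1, 0.0]
[0.0361, -0.011, -0.0025] [0.0, 0.1, 0.0]
```

Emit:
carry_out --moves '[-1,0.038,-0.011,-0.005,0,0,0,-1,0.038,-0.011,-0.003,0,0,0,-1,0.038,-0.011,-0.002,0,0,0,-1,0.037,-0.011,0,0,0,0,-1,0.022,-0.008,0,0,0,0]'

```text
clock: 16.7
tcp_pos: [0.6501, 0.0115, 0.2409]
orientation: [-0.0, 0.99, -0.141, 0.001]
wrist_force: [-0.5, -0.6, -0.6]
finger_gap: 0.049
```

```bash
python3 - <<'E'
from h import *
st=env.get_state();show()
plan((.6505,.0125,.21),-16.3,1)
E
```

```text
t 16.7 p [0.6501 0.0115 0.2409] yaw -16.27 zaxis [ 1.6e-03 -1.0e-04 -1.0e+00] F [-0.48 -0.61 -0.63] gap 0.049
[0.0001, -0.0011, 0.0309] [-0.0, -0.1, 0.0]
```

Emit:
carry_out --moves '[-1,0,-0.001,0.02,0,0,0,-1,0,0,0.02,0,0,0,-1,0,0,0.01,0,0,0,-1,0,0,0.005,0,0,0,-1,0,0,0,0,0,0]'

```text
clock: 17.32
tcp_pos: [0.6523, 0.0125, 0.1821]
orientation: [-0.0, 0.99, -0.141, -0.0]
wrist_force: [0.0, 0.1, -0.3]
finger_gap: 0.0486
```

```bash
python3 - <<'E'
from h import *
st=env.get_state();show()
plan((.6505,.0125,.18),-16.3,1)
w=env.read_camera("wrist")[:,:,::-1];s=env.read_camera("scene")[:,:,::-1];t=env.read_camera("top")[:,:,::-1]
for n,i in zip("wst",(w,s,t)): cv2.imwrite(f"pics/h{n}.png",i)
pos=np.array([[.6505,.0125,.16],[.6505,.0125,.01]])
for n in("wrist","scene","top"):print(n,proj(n,pos,st) if n=="wrist" else proj(n,pos))
E
```

```text
t 17.325 p [0.6523 0.0125 0.1821] yaw -16.25 zaxis [-1.e-04  0.e+00 -1.e+00] F [ 0.03  0.12 -0.26] gap 0.0486
[-0.0018, 0.0005, 0.0021] [-0.0, 0.0, 0.0]
wrist [[313.06341562 299.97291476]
 [314.47104151 225.48005311]]
scene [[300.13101248 281.68554422]
 [300.83970728 324.25377594]]
top [[328.22305681 178.06811143]
 [327.11322079 201.11802544]]
```

```bash
python3 - <<'E'
from h import *
w,s=[np.clip(cv2.imread(f"pics/h{n}.png")*1.7,0,255).astype(np.uint8) for n in "ws"]
a=cv2.resize(w[180:430,214:414],None,fx=2,fy=2,interpolation=cv2.INTER_CUBIC)
b=cv2.resize(s[230:330,260:340],(400,500),interpolation=cv2.INTER_CUBIC)
cv2.imwrite("pics/m3.png",np.hstack([a,b]))
E
```

```text
(no output)
```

View pics/m3.png

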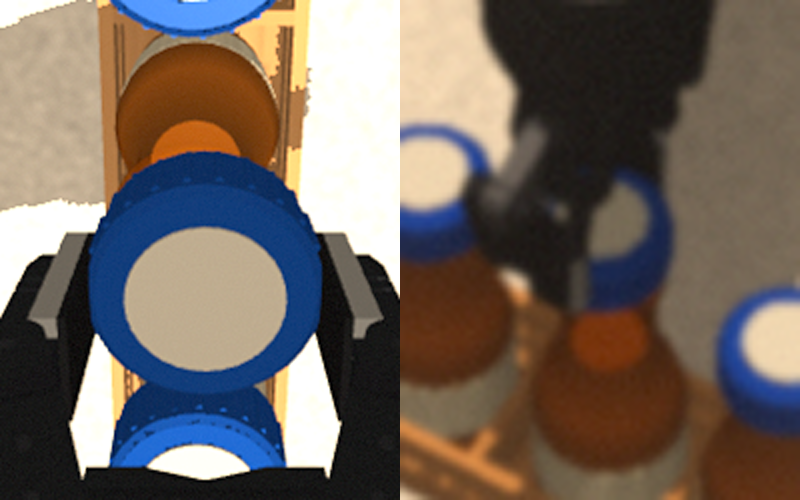

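The cap sits about 7 mm above the rim. In the wrist crop the cap disc centre is at (316.8,330) and the bottle shoulder centre is at x≈312.8. In the scene crop the bottle body centre is at x≈302 and the cap's right edge is at ≈314.4. I'll work out the relative offset.

```bash
python3 - <<'E'
from h import *
from types import SimpleNamespace
np.set_printoptions(precision=4,suppress=True)
t=np.linspace(0,2*np.pi,73)
def circ(c,r,z): return np.c_[c[0]+r*np.cos(t),c[1]+r*np.sin(t),np.full(73,z)]
st=dict(env.get_state());st["tcp_pos"]=np.array([.6523,.0125,.1821])
print("captop wrist",at("wrist",(316.8,330),.1896,st))
b=(.6505,.0125);c=(.6523,.0125)
def ext(n,c,rz):
    p=np.vstack([proj(n,circ(c,r,z),st) if n=="wrist" else proj(n,circ(c,r,z)) for r,z in rz]);return p.min(0),p.max(0)
print("scene body pred",ext("scene",b,[(.031,.01),(.031,.072)]),"obs x 287..317.4")
print("scene cap pred",ext("scene",c,[(.0255,.1676),(.0255,.1896)]),"obs right 314.4, top?263.5 bottom 292")
print("wrist body pred",ext("wrist",b,[(.031,.01),(.031,.072)]),"obs x 272.5..353, top y 196")
print("wrist bead",ext("wrist",b,[(.0215,.152)]))
print("wrist cap pred",ext("wrist",c,[(.0255,.1676),(.0255,.1896)]),"obs x 258.5..375 y 256..376")
# body px shift per 1mm in x,y
for d in((.001,0),(0,.001)):
    e=ext("scene",(b[0]+d[0],b[1]+d[1]),[(.031,.01),(.031,.072)]);print(d,e)
E
```

```text
captop wrist [0.6525 0.0132 0.1896]
scene body pred (array([284.7303, 294.6397]), array([316.3728, 337.5609])) obs x 287..317.4
scene cap pred (array([285.4837, 261.5993]), array([313.9537, 291.6149])) obs right 314.4, top?263.5 bottom 292
wrist body pred (array([272.5786, 192.1148]), array([355.1289, 284.0011])) obs x 272.5..353, top y 196
wrist bead (array([272.2075, 254.4127]), array([354.0823, 328.8925]))
wrist cap pred (array([255.6837, 256.406 ]), array([377.6065, 381.9014])) obs x 258.5..375 y 256..376
(0.001, 0) (array([284.5988, 295.045 ]), array([316.2594, 337.9863]))
(0, 0.001) (array([285.2244, 294.736 ]), array([316.8699, 337.6615]))
```

Emit:
carry_out --moves '[-1,-0.0023,-0.0005,0.003,0,0,0,-1,0,0,0.004,0,0,0,-1,0,0,0.003,0,0,0,-1,0,0,0,0,0,0,-1,0,0,0,0,0,0]'

```text
clock: 18.1
tcp_pos: [0.6512, 0.0136, 0.1737]
orientation: [-0.0, 0.99, -0.141, 0.002]
wrist_force: [-0.1, 0.4, -0.1]
finger_gap: 0.0488
```

```bash
python3 - <<'E'
from h import *
show();plan((.6500,.0134,.168),-16.3,1)
E
```

```text
t 18.1 p [0.6512 0.0136 0.1737] yaw -16.25 zaxis [ 3.8e-03 -3.0e-04 -1.0e+00] F [-0.07  0.39 -0.14] gap 0.0488
[-0.0011, 0.0005, 0.0057] [-0.0, -0.2, 0.0]
```

Emit:
carry_out --moves '[-1,-0.0012,0,0.002,0,-0.2,0,-1,0,0,0.002,0,0,0,-1,0,0,0.002,0,0,0,-1,0,0,0,0,0,0,-1,0,0,0,0,0,0]'

```text
clock: 18.73
tcp_pos: [0.6498, 0.014, 0.1675]
orientation: [-0.0, 0.99, -0.141, -0.0]
wrist_force: [-0.8, 0.9, 1.5]
finger_gap: 0.0489
```

```bash
python3 - <<'E'
from h import *
show();plan((.6500,.0134,.165),-16.3,1)
E
```

```text
t 18.725 p [0.6498 0.014  0.1675] yaw -16.25 zaxis [-1.e-04  8.e-04 -1.e+00] F [-0.78  0.89  1.49] gap 0.0489
[0.0004, 0.0005, 0.0025] [-0.0, 0.0, 0.0]
```

Contact comes at the expected height with little side force. I'll press on.

Emit:
carry_out --moves '[-1,0,0,0.002,0,0,0,-1,0,0,0.002,0,0,0,-1,0,0,0.002,0,0,0,-1,0,0,0.001,0,0,0,-1,0,0,0.001,0,0,0]'

```text
clock: 19.35
tcp_pos: [0.6516, 0.0138, 0.1637]
orientation: [-0.0, 0.99, -0.141, 0.003]
wrist_force: [-2.2, 0.5, 2.6]
finger_gap: 0.049
```

```bash
python3 - <<'E'
from h import *
show();plan((.6500,.0134,.1555),-16.3,1)
E
```

```text
t 19.35 p [0.6516 0.0138 0.1637] yaw -16.25 zaxis [ 0.0069 -0.     -1.    ] F [-2.23  0.46  2.57] gap 0.049
[-0.0014, 0.0008, 0.0082] [-0.1, -0.4, 0.0]
```

Emit:
carry_out --moves '[-1,-0.0014,0,0.002,0,-0.4,0,-1,0,0,0.002,0,0,0,-1,0,0,0.002,0,0,0,-1,0,0,0.001,0,0,0,-1,0,0,0.001,0,0,0]'

```text
clock: 19.98
tcp_pos: [0.6504, 0.0141, 0.1555]
orientation: [-0.001, 0.99, -0.141, -0.0]
wrist_force: [-2.6, 0.2, 8.8]
finger_gap: 0.0491
```

```bash
python3 - <<'E'
from h import *
show();plan((.6500,.0134,.1555),-16.3,1)
E
```

```text
t 19.975 p [0.6504 0.0141 0.1555] yaw -16.26 zaxis [ 2.0e-04  1.9e-03 -1.0e+00] F [-2.61  0.23  8.82] gap 0.0491
[-0.0002, 0.0008, -0.0] [-0.1, 0.0, 0.0]
```

The TCP is exactly at home height (0.1555) and force is rising. I'll push harder to confirm the hard stop.

Emit:
carry_out --moves '[-1,0,0,0.002,0,0,0,-1,0,0,0.002,0,0,0,-1,0,0,0.002,0,0,0,-1,0,0,0.002,0,0,0,-1,0,0,0.002,0,0,0]'

```text
clock: 20.6
tcp_pos: [0.6526, 0.0142, 0.1561]
orientation: [-0.001, 0.99, -0.141, 0.006]
wrist_force: [-4.0, -0.7, 11.0]
finger_gap: 0.0485
```

```bash
python3 - <<'E'
from h import *
show();print(env.get_state()["ft_torque"])
E
```

```text
t 20.6 p [0.6526 0.0142 0.1561] yaw -16.23 zaxis [ 1.210e-02  7.000e-04 -9.999e-01] F [-3.97 -0.67 10.97] gap 0.0485
[-0.01130707  0.77434391  0.01136462]
```

Emit:
carry_out --moves '[-1,-0.002,0,0.002,0,-0.7,0,-1,0,0,0.0025,0,-0.1,0,-1,0,0,0.0025,0,-0.1,0,-1,-0.0003,0,0.003,0,-0.2,0,-1,-0.0003,0,0.003,0,-0.2,0]'

```text
clock: 21.22
tcp_pos: [0.6528, 0.0142, 0.156]
orientation: [-0.002, 0.99, -0.141, 0.002]
wrist_force: [-4.8, -0.1, 14.1]
finger_gap: 0.049
```

```bash
python3 - <<'E'
from h import *
show()
t=env.read_camera("top");cv2.imwrite("pics/f.png",t[:,:,::-1])
for i in range(6): env.read_camera("scene")
show()
E
```

```text
t 21.225 p [0.6528 0.0142 0.156 ] yaw -16.23 zaxis [ 0.0045  0.0042 -1.    ] F [-4.78 -0.14 14.09] gap 0.049
t 21.575 p [0.6528 0.0142 0.156 ] yaw -16.23 zaxis [ 0.0047  0.0042 -1.    ] F [-3.78 -0.16 14.53] gap 0.0493
```

The push holds steady at about 14.5 N on a rigid stop at the home height. I'll run a quick numeric bystander check, then hand in.

```bash
python3 - <<'E'
from h import *
for f in("top0","f"):
    t=cv2.imread(f"pics/{f}.png");h=cv2.cvtColor(t,cv2.COLOR_BGR2HSV)
    m=((h[...,0]>100)&(h[...,0]<130)&(h[...,1]>120)&(h[...,2]>50)).astype(np.uint8);m[:140]=0;m[330:]=0
    n,l,s,c=cv2.connectedComponentsWithStats(m);print(f,[tuple(c[i].round(1)) for i in range(1,n) if s[i,4]>40])
print(env.hand_in())
E
```

```text
top0 [(np.float64(290.0), np.float64(165.5)), (np.float64(366.9), np.float64(190.8)), (np.float64(405.5), np.float64(202.7)), (np.float64(277.3), np.float64(289.9)), (np.float64(321.1), np.float64(296.4)), (np.float64(360.7), np.float64(310.6))]
f [(np.float64(405.2), np.float64(203.0))]
the job is handed in; nothing more can be done
None
```

I stood the amber bottle in the caddy's free place and let go. Then I fetched the 51 mm blue cap, pressed it onto the bottle, and handed in at about 21.6 s while still pushing.

- **Bottle:** the weight came off the wrist at the pick height plus the 10 mm floor. A wrist picture after release showed it upright between its neighbours.
- **Cap:** it touched at about the expected height and went past the click height with little force (2.6 N). It then met a rigid stop at TCP z 0.1555 to 0.156, where a fully home cap should sit. I did not catch the click itself as a force peak, so it is inferred from the heights and the force drop.
- **Push:** it held steady at about 14 N down, plus about 4 N sideways from a small drift in x of about 2 mm.
- **Bystanders:** the last automatic check was inconclusive. In the top picture the arm and its shadow hid most of the caps, and it found only one neighbour, capped_c, unmoved to within 0.5 px. I noticed no contact with the others during the work.

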